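# Set the spark screen and run the clamped grinder

## Task

Get the clamped grinder running at half speed behind its spark screen. First turn the clear yellow-framed screen so that it stands square to the disc, parallel to the grinder's body, and lean it over towards the disc to the 30 degree mark (30 degrees from upright); only then press the red pad of the spring-loaded paddle switch halfway down with the fingers and keep it there: the program finishes while still holding it at half travel. Do not knock the things lying about.

Things in the scene. Friction and masses are not known exactly. Their poses are not given: they have to be found in the camera images.
- station: Fixed grinding station (mm): plywood board 230 x 380 x 15 with a green angle grinder clamped upside down. Origin on the bench under the middle of the grinder. y runs along the grinder from its black tail (y -190) to the gear head; z up; -x is the screen's side. Body 60 across, axis 85 high, straps 118 high. Disc 115 across, level, centred at x 0, y 120, top 137 high, nut 143.
- screen_pivot (a point): Fixed point on the screen's steel post, at x -105, y 120 (mm) of the station and 107 above the bench, where the screen's vertical swivel axis crosses its level tilt axis. Same axes as the station.
- screen_swivel (a joint): Swivel of the screen about the vertical axis through screen_pivot, rad, counter-clockwise from above positive, range -1.3 to 1.3. 0 = the screen is square to the disc, its level bars parallel to the station's y axis. Stays where it is left (about 0.12 N m of friction).
- screen_tilt (a joint): Tilt of the screen about the level axis through screen_pivot that turns with the swivel, rad, -0.6 to 1.2. 0 = upright; positive = at swivel 0 its top leans to the station's +x, towards the disc; 30 degrees = 0.52. A white round scale at the hinge has a red line at 30 degrees. Stays where it is left (friction about 0.2 N m).
- screen_handle (a point): Middle of the black round handle bar on top of the screen, 150 mm from screen_pivot: bar 10 thick, 70 clear between uprights, 30 of free opening under it, to be pinched from above across the bar. Site axes: y along the bar (= tilt axis), z from the pivot to the bar, x across the pane. The framed clear pane below is 160 wide, 115 high, 10 thick.
- paddle (a joint): Paddle switch on top of the grinder, rad: 0 = released (free end raised), 0.26 = fully pressed, 0.13 = halfway. Black bar 145 mm long, hinged at the station's x 0, y 50, z 120 (mm), axis along x, free end towards the tail. At the red pad it takes about 4 N to start, 7 N at half travel, 10 N at full; springs back when let go.
- paddle_pad (a point): Centre of the upper face of the red pad, 36 x 50, on the paddle, 111 from its hinge, at about 160 above the bench when released; it goes down 28 over the full travel, 14 at half travel.
- tin: small yellow tin, 55 x 37 x 17, lying on the station's board; to be left alone. Sizes in mm.
- hammer: hammer lying on the right of the bench; to be left alone. Sizes in mm.
- wrench: steel wrench lying on the right of the bench; to be left alone. Sizes in mm.
- can: open aluminium can, 70 across, 80 high, left of the station; to be left alone. Sizes in mm.
- spare_disc: spare copper-brown grinding disc, 115 across, 6 thick, lying flat on the left; to be left alone. Sizes in mm.
- carving: carved wooden animal about 110 long and 95 high, standing on the left; to be left alone. Sizes in mm.

How it is judged:
By the outcome, as a careful person would: the job done as asked, in the order asked, and still so for the second after the job is handed in, while the arm keeps its last pose, push and grip.
It also fails if it takes over 46 s, if anything falls off the work surface, if the arm or the gripper's body presses on something with over 40 N, if the wrist force passes 120 N, or if a joint passes its speed limit or range.

## Robot

A 6-joint arm with a two-finger parallel gripper is mounted at the origin on the work surface. World frame = base frame: x ahead of the robot, y to its left, z up, the work surface at z = 0. Lengths are in m, angles in rad, forces in N, time in s.
With the tool pointing down it reaches from about 0.35 to 0.775 m from the base axis. Payload 5.5 kg.
Tool frame: the origin (TCP) lies midway between the tips of the shut fingers; the grasp point (between the pads) lies 19 mm behind it; z points along the fingers, y is the line along which they close (so a half turn about z gives the same grasp; the last joint's range is limited). The gripper opens to 85 mm and grips with 20 to 120 N. Pads are 22 mm wide; open, the fingers measure 114 mm over their backs; the gripper's body (76 mm by 85 mm) begins 54 mm behind the grasp point. The pads swing forward as they close: fully open they stand 13 mm farther back than shut.
Start: joints at [-1.436, 0.313, 0.046, 1.304, 0, 1.431], TCP at [0.156, -0.553, 0.231] pointing down, gripper open.
Joint ranges: [-2.76, 2.76], [-0.86, 1.69], [-1.03, 1.26], [-2.2, 2.34], [-1.47, 1.5], [-3.14, 3.14]. Speed limits (rad/s): [2.57, 2.57, 3.14, 3.14, 3.14, 3.14].

## Interface

Orientations are given as a unit quaternion [w, x, y, z].
In Python, from workcell import get_state, read_camera, camera_info, hand_in, recognise gives the robot as it stands.
- The arm moves only by the tool arm_command, never from a script. Its argument "moves" is one flat list of numbers, 7 for each row, row after row: the opening, from -1 (shut) to 1 (fully open), then the shift along the tool's x, y, z in mm, then the turn, a rotation vector about the tool's x, y, z in rad. A call has 1 to 8 rows; each row shifts and turns the commanded pose from where the row before left it, along the tool's axes as they then stand; what a row does not reach is not made up. A row lasts 1/8 s, in which the tool goes at most 62.5 mm and 10.7 degrees, less where a joint would pass 70% of its speed; a pose out of reach is approached as far as the arm can. A call with a gripper value outside its range is refused whole. The fingers move at their own pace and stop on an object; "newtons" is the grip in N (left out, the last holds). Time passes only in rows, so rows that do not move let the fingers close. It gives the time, the measured TCP pose, the force, the opening and the grip force at its end, in the units of the state.
- get_state(): the state, without advancing time (a new reading comes with each control period).
- read_camera(name): name is "scene" or "top"; returns (picture, depth): 384x512x3 uint8, blue, green, red; 384x512 float32, m along the optical axis (not along the pixel's ray), 0 where there is no reading.
- camera_info(name): a dict with "fovy" (degrees; the focal length in pixels is half the picture's height over the tangent of half this angle, whatever the lens; pixels are square), "cx", "cy" (the principal point, pixels), "eye" and "orientation" of the camera in the world. Camera axes: x right, y down, z forward; pixel columns grow to the right and rows downward; lengths in m; the calibration is good to about 2 mm. A picture is of the moment at which its call begins. camera_info takes no time and is no camera call.
- hand_in(): hands the job in; it is judged then, once.
Trained networks look in the newest picture that a camera, given by its name, has taken for a name from the list of things; names that differ only in an ending like _2 or _b are one class to them, and where a whole thing is asked for, a point or a joint stands for the part that bears it (a point fixed in the world has none). Each returns a list of dicts, best first, with "confidence" (0 to 1); they miss things now and then, are a little off and sometimes report something else, mostly with a low value. They report only what shows in the picture. A call takes as long as a camera call.
- recognise(camera, label): "point" ([column, row] in pixels, amid what is visible of it).
The state is a dict: "clock": time; "joint_pos": joint angles; "qvel": joint speeds; "tau": joint torques, N m; "tcp_pos": TCP position; "orientation": TCP orientation; "wrist_force": force on the tool from outside, world axes, zero at the start; "ft_torque": the same for the moment, N m; "finger_gap": finger opening in m; "grip_force": force on a finger pad.
Only numpy, scipy, OpenCV 4.12 (cv2) and the standard library are available. Lean on these libraries where they do the work, as an engineer would, in place of code of your own. Each camera call takes 0.05 s, during which the arm holds its last target. There are 200 camera calls.

## Working session

There is one attempt and no reset: what is moved stays moved. The work goes in short steps, Python scripts to look and compute and a tool call to move; the robot and the scene stay as the last step left them, time stands still between calls to the robot, and variables do not carry over. Pictures are saved under pics/ and viewed, at most 10 in all, crops included, and the job is handed in when it is done.

Besides the shell and the picture viewer there is one more tool, called after "Emit:" in YAML: its name, and indented under it one key for each argument. arm_command: Moves the arm, as the interface text tells. Its arguments: {"type":"object","properties":{"moves":{"type":"array"},"newtons":{"type":"number"}},"required":["moves"]}

```bash
mkdir -p pics; cat > h.py <<'E'
import numpy as np, cv2
from scipy.spatial.transform import Rotation as R
from workcell import *
def cam(n):
    i=camera_info(n); o=i["orientation"]; o=np.array(o)
    M=o if o.shape==(3,3) else R.from_quat(o[[1,2,3,0]]).as_matrix()
    return 192/np.tan(np.radians(i["fovy"])/2),i["cx"],i["cy"],np.array(i["eye"]),M
def pt(n,u,v,d):
    f,cx,cy,e,M=cam(n); return e+M@(np.array([(u-cx)/f,(v-cy)/f,1])*d)
def proj(n,p):
    f,cx,cy,e,M=cam(n); q=(np.atleast_2d(p)-e)@M; return np.c_[q[:,0]/q[:,2]*f+cx,q[:,1]/q[:,2]*f+cy]
def cloud(n,d):
    f,cx,cy,e,M=cam(n); v,u=np.mgrid[:384,:512]
    P=np.stack([(u-cx)/f*d,(v-cy)/f*d,d],-1)@M.T+e; P[d==0]=np.nan; return P
E
python3 - <<'E'
from h import *
for n in("scene","top"):
    print(n,camera_info(n)); im,d=read_camera(n); np.savez(f"{n}0.npz",im=im,d=d)
    cv2.imwrite(f"pics/{n}0.png",cv2.resize(im,None,fx=1.5,fy=1.5))
    for l in("station","screen_handle","paddle_pad","paddle","screen_tilt"): 
        r=recognise(n,l); print(l,r[:2])
        for q in r[:1]:
            u,v=q["point"];print(pt(n,u,v,d[int(v),int(u)]))
print(get_state())
E
```

```text
scene {'fovy': 57.53589709510184, 'cx': 261.014182683742, 'cy': 191.74955709538492, 'eye': array([ 1.03220471, -0.48650666,  1.10271611]), 'orientation': array([-0.2735138 ,  0.8744659 ,  0.38167916, -0.12173995])}
station [{'point': [285.7, 210.3], 'confidence': 0.61}]
[ 0.65545657 -0.03736475  0.16460078]
screen_handle [{'point': [290.7, 155.1], 'confidence': 0.8}, {'point': [147.6, 281.7], 'confidence': 0.71}]
[0.4978449  0.14706303 0.15020309]
paddle_pad [{'point': [290.5, 205.3], 'confidence': 0.83}, {'point': [288.1, 209.5], 'confidence': 0.52}]
[ 0.64784136 -0.00695205  0.15273529]
paddle [{'point': [190.2, 318.0], 'confidence': 0.68}, {'point': [293.4, 204.8], 'confidence': 0.5}]
[ 0.66682524 -0.4491902   0.00722414]
screen_tilt [{'point': [290.3, 154.2], 'confidence': 0.89}]
[0.49414627 0.14874715 0.15064798]
top {'fovy': 42.845195692400864, 'cx': 253.48854766845986, 'cy': 191.09371257474578, 'eye': array([ 0.38618437, -0.03464253,  1.5830197 ]), 'orientation': array([ 0.03707418, -0.70554325,  0.70664633, -0.0385382 ])}
station [{'point': [228.2, 178.1], 'confidence': 0.69}
[... 594 characters left out ...]
': array([-1.43558812e+00,  3.13203359e-01,  4.61122193e-02,  1.30358756e+00,
       -1.31398078e-05,  1.43121298e+00]), 'qvel': array([-1.00746101e-03, -1.78045309e-03,  1.42579596e-05, -2.74394580e-04,
        1.21566997e-03, -1.83478160e-03]), 'tau': array([-1.24992817e-03, -4.80148852e+01,  2.98665333e+01,  3.29834384e-04,
       -1.45615854e-04, -2.31201938e-07]), 'tcp_pos': array([ 0.15602727, -0.55347976,  0.23132628]), 'orientation': array([ 5.88004424e-05,  9.90576038e-01,  1.36963897e-01, -6.69854984e-06]), 'wrist_force': array([ 0.35477091, -0.24447924, -0.47312337]), 'ft_torque': array([ 0.00560061,  0.02516552, -0.0145986 ]), 'grip_force': 0.0, 'finger_gap': 0.08534802476429394}
```

```bash
python3 - <<'E'
import cv2,numpy as np
im=np.load("top0.npz")["im"][90:290,120:360]; cv2.imwrite("pics/topc.png",cv2.resize(im,(720,600),interpolation=cv2.INTER_CUBIC))
im=np.load("scene0.npz")["im"][60:300,150:400]; cv2.imwrite("pics/scc.png",cv2.resize(im,(625,600),interpolation=cv2.INTER_CUBIC))
E
```

```text
(no output)
```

View pics/topc.png

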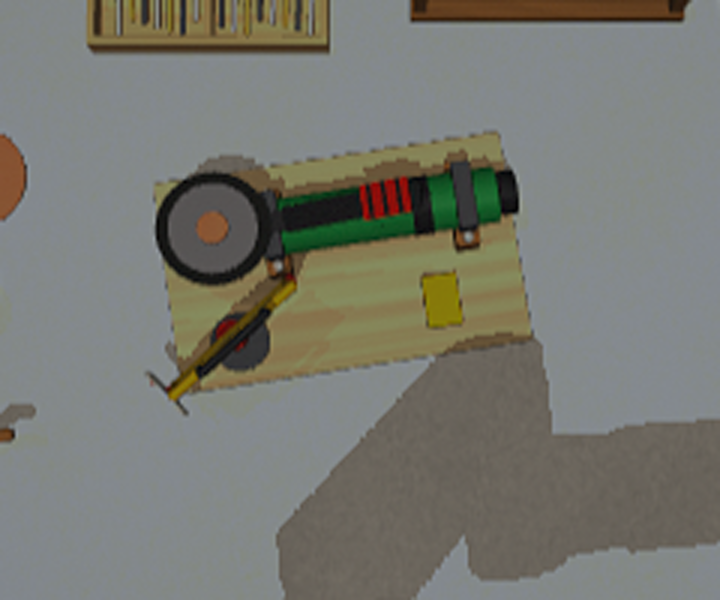

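View pics/scc.png

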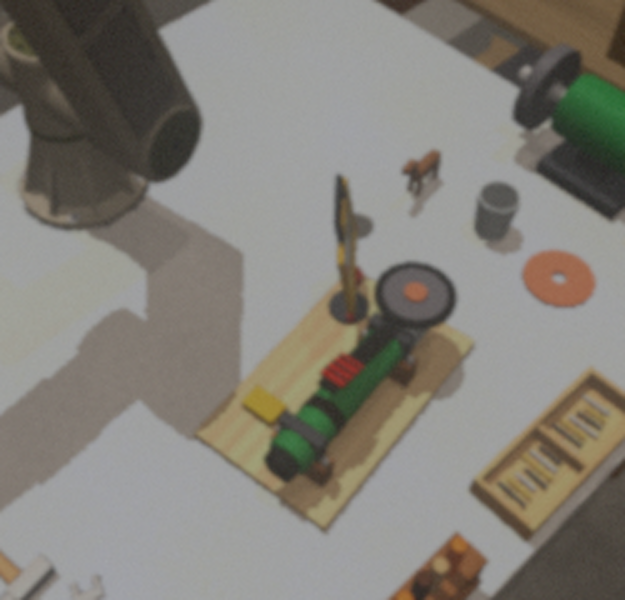

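The top crop shows the board corners at (155,183), (497,132), (533,337) and (180,393). The disc is centred at (212,228) and the red pad is near (385,199). The screen bar runs from (172,395) to (295,285), so the swivel is about +35°. The scene crop shows the screen edge-on at (345,250), nearly upright.

```bash
cat > m.py <<'E'
from h import *
def ray(n,u,v):
    f,cx,cy,e,M=cam(n); d=M@np.array([(u-cx)/f,(v-cy)/f,1]); return e,d
def atz(n,u,v,z):
    e,d=ray(n,u,v); return e+d*(z-e[2])/d[2]
E
python3 - <<'E'
from m import *
D={n:np.load(n+"0.npz") for n in("top","scene")}
c=np.array([(155,183),(497,132),(533,337),(180,393)])/3+[120,90]
W=np.array([atz("top",u,v,.015) for u,v in c])[:,:2]
L=np.array([[.115,.19],[.115,-.19],[-.115,-.19],[-.115,.19]])
m=W.mean(0); A=W-m; a=np.arctan2((L[:,0]*A[:,1]-L[:,1]*A[:,0]).sum(),(L*A).sum())
print("board fit",m,a); Rm=np.array([[np.cos(a),-np.sin(a)],[np.sin(a),np.cos(a)]]); print((A@Rm-L)*1000)
S=lambda p:np.r_[(np.array(p[:2])-m)@Rm,p[2]]*1000
# disc from clouds & triangulated
for n in D:
    P=cloud(n,D[n]["d"].astype(float)); im=D[n]["im"].astype(int)
    Q=np.stack([(P[...,:2]-m)@Rm,][0:1],0)[0]; x,y,z=Q[...,0]*1e3,Q[...,1]*1e3,P[...,2]*1e3
    k=(z>128)&(z<150)&(np.hypot(x,y-120)<80)&(np.hypot(x+105,y-120)>60)&(x>-62)&(y>63)
    print(n,"disc n",k.sum(),"mid x",(x[k].min()+x[k].max())/2,"y",np.median(y[k]),y[k].max(),"z",np.median(z[k]))
    hsv=cv2.cvtColor(D[n]["im"],cv2.COLOR_BGR2HSV)
    r=((hsv[...,0]<6)|(hsv[...,0]>173))&(hsv[...,1]>150)&(z>100)&(abs(x)<40)&(abs(y+60)<60)
    print(" pad",r.sum(),[np.nanmean(q[r]).round(1) for q in(x,y,z)],[np.percentile(z[r],q) for q in (5,95)])
    s=(np.hypot(x+105,y-120)<125)&(z>125)&(x<-30)&~((x>-64)&(np.hypot(x,y-120)<66))
    p=np.c_[x[s],y[s],z[s]]
    print(" screen n",len(p),"zmax",np.percentile(z[s],[90,99,100]))
    for lo in(130,150,170,190,210,230,250):
        q=p[(p[:,2]>=lo)&(p[:,2]<lo+20)]
        if len(q)>5:
            cc=q[:,:2].mean(0);_,_,V=np.linalg.svd(q[:,:2]-cc); v=V[0]*np.sign(V[0][1]); nn=np.array([v[1],-v[0]])
            print("  ",lo,len(q),cc.round(1),"ang",np.degrees(np.arctan2(-v[0],v[1])).round(1),"offset from pivot",((cc-[-105,120])@nn).round(1),"along",((q[:,:2]-[-105,120])@v).min().round(0),((q[:,:2]-[-105,120])@v).max().round(0))
E
```

```text
board fit [0.60113594 0.02540678] 0.15129792142095527
[[-0.59366384 -2.82891245]
 [-1.33404406  1.93633676]
 [ 1.87428724 -0.55391361]
 [ 0.05342066  1.4464893 ]]
top disc n 1054 mid x 14.148288999585041 y 120.25884820828728 177.2709828200574 z 137.88723420356962
 pad 100 [np.float64(29.8), np.float64(-53.1), np.float64(159.8)] [np.float64(151.67489213438006), np.float64(167.53687845384118)]
 screen n 268 zmax [259.88076696 262.92774485 265.43795182]
   130 23 [-100.7  165.3] ang 30.7 offset from pivot 26.8 along -90.0 72.0
   210 104 [-86.5 108.8] ang 34.2 offset from pivot 9.0 along -97.0 61.0
   250 123 [-93.5 104.2] ang 34.4 offset from pivot 0.5 along -63.0 25.0
scene disc n 621 mid x 14.281387820460516 y 115.5887141483085 176.7064479182447 z 137.568234313886
 pad 42 [np.float64(32.5), np.float64(-60.2), np.float64(160.8)] [np.float64(154.46110105915378), np.float64(166.28611499684644)]
 screen n 287 zmax [257.81641171 261.01776149 261.79658951]
   130 24 [-93. 156.] ang 28.1 offset from pivot 27.6 along -97.0 71.0
   150 34 [-80.2 123. ] ang 32.6 offset from pivot 22.4 along -100.0 54.0
   170 38 [-77.6 112.7] ang 34.1 offset from pivot 18.6 along -102.0 53.0
   190 23 [-56.5  74.5] ang 33.3 offset from pivot 15.6 along -103.0 51.0
   210 77 [-74.4  94.1] ang 33.1 offset from pivot 11.5 along -102.0 58.0
   230 18 [-70.5  81.1] ang 31.0 offset from pivot 9.6 along -68.0 18.0
   250 61 [-89.  100.9] ang 33.5 offset from pivot 2.8 along -65.0 24.0
```

```bash
cat > fit.py <<'E'
from m import *
from scipy.optimize import least_squares
def board(P,O,a): 
    Rm=np.array([[np.cos(a),-np.sin(a)],[np.sin(a),np.cos(a)]]); return np.concatenate([(P[...,:2]-O)@Rm,P[...,2:]],-1)*1e3
def world(p,O,a):
    c,s=np.cos(a),np.sin(a); p=np.array(p)/1e3; return np.array([O[0]+c*p[0]-s*p[1],O[1]+s*p[0]+c*p[1],p[2]])
def handle(O,a,im,d,n):
    """fit swivel,tilt from cloud"""
    Q=board(cloud(n,d.astype(float)),O,a)-[-105,120,107]
    r=np.linalg.norm(Q[...,:3],axis=-1); 
    far=np.hypot(Q[...,0]-105,Q[...,1])>66
    far|=Q[...,2]>45
    k=far&(r<185)&(Q[...,2]>25)&(Q[...,0]<80)&(np.abs(Q[...,1])<100)
    q=Q[k]; cc=q.mean(0)
    def res(x):
        s,t=x; nrm=np.array([np.cos(s)*np.cos(t),np.sin(s)*np.cos(t),-np.sin(t)]); return q@nrm
    best=min((least_squares(res,[s,t],loss="soft_l1",f_scale=4) for s in(-.5,0,.6) for t in (-.3,0,.5)),key=lambda f:f.cost)
    f=best.x; e=res(f); 
    s,t=f; X=np.array([-np.sin(s),np.cos(s),0]); Z=np.array([np.cos(s)*np.sin(t),np.sin(s)*np.sin(t),np.cos(t)])
    hb=(q@Z>135)&(abs(e)<15)
    return f,np.median(abs(e)),k.sum(),(q@Z)[hb].max(),np.percentile((q@X)[hb],[2,98]),e[hb].mean()
E
python3 - <<'E'
from fit import *
m=np.array([.60113594,.02540678]);a=.1513
for n in("top","scene"):
    z=np.load(n+"0.npz"); Q=board(cloud(n,z["d"].astype(float)),m,a)
    k=(Q[...,2]>131)&(Q[...,2]<141)&(np.hypot(Q[...,0]-30,Q[...,1]-120)<75)
    k=k&(np.hypot(Q[...,0]-30,Q[...,1]-120)>15)
    h=cv2.convexHull(Q[k][:,:2].astype(np.float32))[:,0]
    print(n,"disc",cv2.minEnclosingCircle(h),cv2.fitEllipse(h),k.sum())
    # body ridge line x for y in tail
    hsv=cv2.cvtColor(z["im"],cv2.COLOR_BGR2HSV)
    g=(hsv[...,0]>50)&(hsv[...,0]<85)&(hsv[...,1]>120)&(abs(Q[...,0]-30)<60)&(abs(Q[...,1])<200)&(Q[...,2]>70)
    p=Q[g]; 
    for lo in range(-180,60,40):
        q=p[(p[:,1]>=lo)&(p[:,1]<lo+40)]
        if len(q)>4: print("  body y",lo,len(q),"x",q[:,0].min().round(1),q[:,0].max().round(1),"zmax",q[:,2].max().round(0))
E
```

```text
top disc ((34.2607307434082, 112.03472137451172), 65.50849914550781) ((34.94635009765625, 117.44014739990234), (112.68680572509766, 124.36712646484375), 1.8253353834152222) 878
  body y -180 142 x 6.6 61.3 zmax 121.0
  body y -140 144 x 4.9 61.8 zmax 121.0
  body y -100 53 x 6.4 60.3 zmax 161.0
  body y -60 94 x 6.8 59.7 zmax 157.0
  body y -20 124 x 6.2 62.2 zmax 141.0
  body y 20 123 x 6.1 63.8 zmax 134.0
scene disc ((38.09847640991211, 118.4367904663086), 58.74269104003906) ((37.68755340576172, 119.26992797851562), (112.86573791503906, 115.68653869628906), 42.348751068115234) 625
  body y -180 5 x 32.8 44.8 zmax 115.0
  body y -140 7 x 25.1 47.5 zmax 117.0
```

```bash
python3 - <<'E'
from fit import *
m=np.array([.60113594,.02540678]);a=.1513
O=world([35.5,-.5,0],m,a)[:2]; print("O",O)
print("pivot",world([-105,120,107],O,a)); 
for n in("top","scene"):
    z=np.load(n+"0.npz"); print(n,handle(O,a,z["im"],z["d"],n))
E
echo "O=np.array([.63630,.03026]);a=.1513" > /dev/null
```

```text
O [0.63630575 0.03026317]
pivot [0.51441846 0.13306633 0.107     ]
top (array([ 0.59179771, -0.18265981]), np.float64(2.694252857713266), np.int64(257), np.float64(161.0315377223687), array([-40.81697364,  43.61733403]), np.float64(-0.6184431185487607))
scene (array([ 0.58165085, -0.16133661]), np.float64(1.997870824326718), np.int64(299), np.float64(157.0410978959875), array([-47.99732789,  38.48337652]), np.float64(-1.9151931231290584))
```

```bash
cat > plan.py <<'E'
from fit import *
O=np.array([.63631,.03026]);a=.1513; PIV=world([-105,120,107],O,a)
def pose(s,t,up,grasp=.016):
    "tool pose gripping the bar for swivel s, tilt t, 'up' m back along tool z"
    H=R.from_euler("ZY",[a+s,t]).as_matrix()
    M=np.c_[-H[:,1],H[:,0],np.zeros(3)]; M=np.c_[H[:,1],H[:,0],-H[:,2]]
    assert np.linalg.det(M)>0
    return PIV+H[:,2]*(.150-grasp+up),R.from_matrix(M)
def cur():
    s=get_state(); q=np.array(s["orientation"]); return np.array(s["tcp_pos"]),R.from_quat(q[[1,2,3,0]]),s
def rows(p0,r0,poses,g):
    out=[]
    for p,r in poses:
        d=r0.inv().apply(p-p0)*1e3; w=(r0.inv()*r).as_rotvec()
        row=np.r_[g,np.round(d,1),np.round(w,3)]; out.append(row)
        p0=p0+r0.apply(row[1:4]/1e3); r0=r0*R.from_rotvec(row[4:])
        if np.linalg.norm(row[1:4])>62 or np.linalg.norm(row[4:])>.186: print("TOO BIG",np.linalg.norm(row[1:4]),np.linalg.norm(row[4:]))
    for i in range(0,len(out),8): print([float(x) for x in np.ravel(out[i:i+8])])
def interp(p0,r0,p1,r1,n):
    w=(r0.inv()*r1).as_rotvec(); return [(p0+(p1-p0)*k/n,r0*R.from_rotvec(w*k/n)) for k in range(1,n+1)]
E
python3 - <<'E'
from plan import *
p,r,s=cur(); 
t,rt=pose(.587,-.172,.08); print(t,rt.as_matrix())
print(p,r.as_matrix(),"turn",(r.inv()*rt).as_rotvec())
mid=np.array([.40,-.25,.36]); 
A=interp(p,r,t,rt,16)
up=np.array([.26,-.5,.36]);
path=[(pp+np.array([0,0,.07*np.sin(np.pi*min(1,(k+1)/16))]) ,rr) for k,(pp,rr) in enumerate(A)]
rows(p,r,path,1)
E
```

```text
[0.48733304 0.10841218 0.31784231] [[-0.67303154  0.72870036  0.12658725]
 [ 0.73961378  0.66310058  0.11519149]
 [ 0.          0.17115318 -0.98524443]]
[ 0.15602727 -0.55347976  0.23132628] [[ 9.62481782e-01  2.71346309e-01  2.83622952e-06]
 [ 2.71346308e-01 -9.62481775e-01 -1.18327537e-04]
 [-2.93779214e-05  1.14657699e-04 -9.99999993e-01]] turn [-0.10805674  0.17501508 -2.02846534]
[1.0, 31.2, -34.2, -19.1, -0.007, 0.011, -0.127, 1.0, 35.4, -29.8, -18.4, -0.007, 0.011, -0.127, 1.0, 39.1, -25.0, -17.1, -0.006, 0.011, -0.126, 1.0, 42.0, -19.8, -15.4, -0.007, 0.011, -0.127, 1.0, 44.4, -14.3, -13.1, -0.007, 0.011, -0.127, 1.0, 45.8, -8.5, -10.4, -0.006, 0.011, -0.127, 1.0, 46.5, -2.8, -7.5, -0.007, 0.011, -0.126, 1.0, 46.5, 3.0, -4.3, -0.007, 0.011, -0.127]
[1.0, 45.6, 8.6, -1.2, -0.007, 0.01, -0.127, 1.0, 44.0, 14.1, 2.1, -0.006, 0.011, -0.127, 1.0, 41.8, 19.3, 5.1, -0.007, 0.011, -0.127, 1.0, 38.8, 24.1, 7.8, -0.007, 0.011, -0.126, 1.0, 35.4, 28.4, 10.4, -0.007, 0.011, -0.127, 1.0, 31.3, 32.4, 12.4, -0.007, 0.011, -0.127, 1.0, 26.8, 35.9, 14.0, -0.006, 0.011, -0.127, 1.0, 21.9, 38.8, 15.1, -0.007, 0.011, -0.126]
```

Emit:
arm_command:
  moves: [1,31,-34,-19,-0.007,0.011,-0.127,1,35,-30,-18,-0.007,0.011,-0.127,1,39,-25,-17,-0.006,0.011,-0.126,1,42,-20,-15,-0.007,0.011,-0.127,1,44,-14,-13,-0.007,0.011,-0.127,1,46,-8,-10,-0.006,0.011,-0.127,1,46,-3,-8,-0.007,0.011,-0.126,1,46,3,-4,-0.007,0.011,-0.127]

```text
clock: 1.6
tcp_pos: [0.3213, -0.2228, 0.344]
orientation: [0.021, 0.797, 0.602, 0.045]
wrist_force: [1.7, -0.3, -0.9]
finger_gap: 0.0858
grip_force: 0.0
```

Emit:
arm_command:
  moves: [1,46,9,-1,-0.007,0.01,-0.127,1,44,14,2,-0.006,0.011,-0.127,1,42,19,5,-0.007,0.011,-0.127,1,39,24,8,-0.007,0.011,-0.126,1,35,28,10,-0.007,0.011,-0.127,1,31,32,12,-0.007,0.011,-0.127,1,27,36,14,-0.006,0.011,-0.127,1,22,39,15,-0.007,0.011,-0.126]

```text
clock: 2.6
tcp_pos: [0.4863, 0.1087, 0.3172]
orientation: [0.035, 0.401, 0.912, 0.079]
wrist_force: [0.8, -1.1, 0.2]
finger_gap: 0.0855
grip_force: 0.0
```

Emit:
arm_command:
  moves: [1,0,0,0,0,0,0,1,0,0,0,0,0,0]

```text
clock: 2.85
tcp_pos: [0.4855, 0.1071, 0.3171]
orientation: [0.035, 0.403, 0.911, 0.078]
wrist_force: [-0.3, -0.3, -0.7]
finger_gap: 0.0853
grip_force: 0.0
```

```bash
python3 - <<'E'
from plan import *
p,r,s=cur(); print(p,s["joint_pos"],s["wrist_force"],s["clock"])
t,rt=pose(.587,-.172,.0); rows(p,r,interp(p,r,t,rt,6),1)
for n in("top","scene"):
    im,d=read_camera(n); np.savez(n+"1.npz",im=im,d=d)
u,v=proj("scene",t)[0].astype(int); im=np.load("scene1.npz")["im"]
cv2.imwrite("pics/s1.png",cv2.resize(im[max(0,v-90):v+90,u-100:u+100],(660,594),interpolation=cv2.INTER_CUBIC)); print(u,v)
E
```

```text
[0.48549204 0.10709213 0.31710319] [-0.01647598  0.03014012 -0.10275894  1.3126566   0.11711026  0.82387963] [-0.3228488  -0.29015644 -0.73014585] 2.85
[1.0, -0.0, 0.4, 13.3, -0.0, -0.0, -0.0, 1.0, -0.1, 0.4, 13.3, -0.0, -0.0, -0.0, 1.0, -0.0, 0.4, 13.2, -0.0, -0.0, -0.0, 1.0, -0.1, 0.4, 13.3, -0.0, -0.0, -0.0, 1.0, -0.0, 0.4, 13.3, -0.001, -0.0, -0.0, 1.0, -0.1, 0.4, 13.3, 0.0, -0.0, -0.001]
286 142
```

View pics/s1.png

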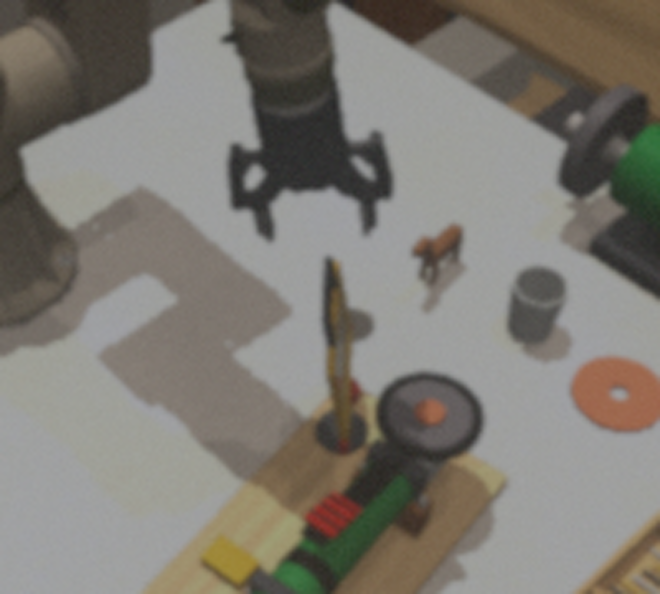

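The gripper hangs open at (310,160), centred over the screen, whose top edge is at (330,262). The alignment is good, so I'll descend and close.

Emit:
arm_command:
  moves: [1,0,0.4,13.3,0,0,0,1,0,0.4,13.3,0,0,0,1,0,0.4,13.3,0,0,0,1,0,0.4,13.3,0,0,0,1,0,0.4,13.3,0,0,0,1,0,0.4,13.3,0,0,0,1,0,0,0,0,0,0]

```text
clock: 3.82
tcp_pos: [0.497, 0.118, 0.2375]
orientation: [0.034, 0.403, 0.911, 0.078]
wrist_force: [-0.7, -0.7, 0.1]
finger_gap: 0.0854
grip_force: 0.0
```

Emit:
arm_command:
  moves: [-1,0,0,0,0,0,0,-1,0,0,0,0,0,0,-1,0,0,0,0,0,0,-1,0,0,0,0,0,0,-1,0,0,0,0,0,0,-1,0,0,0,0,0,0]
  newtons: 30

```text
clock: 4.58
tcp_pos: [0.4977, 0.1177, 0.2392]
orientation: [0.035, 0.403, 0.911, 0.078]
wrist_force: [-1.7, -0.9, 2.6]
finger_gap: 0.0086
grip_force: 29.3
```

```bash
python3 - <<'E'
from plan import *
p,r,s=cur(); print(p,s["joint_pos"],s["wrist_force"],s["finger_gap"],s["grip_force"],s["clock"])
t,rt=pose(.587,-.172,.0); print(t, r.inv().apply(t-p))
for n in("top","scene"):
    im,d=read_camera(n); print(handle(O,a,im,d,n))
P=[pose(.587*(1-k/10),-.172,0) for k in range(1,11)]
rows(t,rt,P,-1)
P2=[pose(0,-.172+k/10*(.5236+.172),0) for k in range(1,11)]
rows(*P[-1],P2,-1)
E
```

```text
[0.49768205 0.11771541 0.23919891] [ 0.00710741  0.06938793 -0.25087121  1.12166032  0.11408889  0.84745729] [-1.66151723 -0.91172107  2.56092279] 0.008551122282299978 29.256666898727417 4.575
[0.49746002 0.1176275  0.23902275] [ 8.43761362e-05 -2.50262503e-04  1.35301870e-04]Traceback (most recent call last):
  File "<stdin>", line 5, in <module>
  File "fit.py", line 21, in handle
    return f,np.median(abs(e)),k.sum(),(q@Z)[hb].max(),np.percentile((q@X)[hb],[2,98]),e[hb].mean()
                                       ~~~~~~~~~~~~~^^
    return umr_maximum(a, axis, None, out, keepdims, initial, where)
ValueError: zero-size array to reduction operation maximum which has no identity
```

```bash
python3 - <<'E'
from plan import *
p,r,s=cur()
t,rt=pose(.587,-.172,.0)
P=[pose(.587*(1-k/8),-.172,0) for k in range(1,9)]
rows(t,rt,P,-1)
P2=[pose(0,-.172+k/10*(.5236+.172),0) for k in range(1,11)]
rows(*P[-1],P2,-1); print(P[-1][0],P2[-1][0])
E
```

```text
[-1.0, 1.7, 0.1, 0.0, 0.0, -0.013, 0.072, -1.0, 1.7, 0.0, 0.0, 0.0, -0.012, 0.073, -1.0, 1.6, 0.1, 0.0, 0.0, -0.013, 0.072, -1.0, 1.7, 0.0, 0.0, 0.0, -0.012, 0.072, -1.0, 1.7, 0.1, 0.1, 0.0, -0.013, 0.072, -1.0, 1.7, 0.1, -0.0, 0.0, -0.012, 0.073, -1.0, 1.7, 0.0, -0.0, 0.0, -0.013, 0.072, -1.0, 1.7, 0.1, -0.0, 0.0, -0.012, 0.072]
[-1.0, -0.0, 9.3, 0.3, 0.07, -0.0, -0.0, -1.0, -0.0, 9.3, 0.3, 0.069, -0.0, -0.0, -1.0, -0.0, 9.3, 0.4, 0.07, -0.0, -0.0, -1.0, -0.0, 9.4, 0.3, 0.069, -0.0, -0.0, -1.0, -0.0, 9.3, 0.3, 0.07, -0.0, -0.0, -1.0, -0.0, 9.3, 0.3, 0.069, -0.0, -0.0, -1.0, 0.0, 9.3, 0.4, 0.07, -0.0, -0.0, -1.0, 0.0, 9.3, 0.3, 0.069, -0.0, -0.0]
[-1.0, 0.0, 9.3, 0.3, 0.07, -0.0, -0.0, -1.0, 0.0, 9.3, 0.3, 0.07, -0.0, -0.0]
[0.49175019 0.12960639 0.23902275] [0.58065744 0.14316165 0.22304732]
```

Emit:
arm_command:
  moves: [-1,1.7,0.1,0,0,-0.013,0.072,-1,1.7,0,0,0,-0.012,0.073,-1,1.6,0.1,0,0,-0.013,0.072,-1,1.7,0,0,0,-0.012,0.072,-1,1.7,0.1,0.1,0,-0.013,0.072,-1,1.7,0.1,0,0,-0.012,0.073,-1,1.7,0,0,0,-0.013,0.072,-1,1.7,0.1,0,0,-0.012,0.072]
  newtons: 60

```text
clock: 5.62
tcp_pos: [0.4923, 0.1297, 0.2393]
orientation: [0.056, 0.65, 0.755, 0.065]
wrist_force: [-1.7, -1.7, 2.5]
finger_gap: 0.0079
grip_force: 58.5
```

Emit:
arm_command:
  moves: [-1,0,0,0,0,0,0,-1,0,0,0,0,0,0]

```text
clock: 5.88
tcp_pos: [0.4923, 0.1298, 0.2393]
orientation: [0.056, 0.649, 0.756, 0.066]
wrist_force: [-0.9, -1.3, 4.8]
finger_gap: 0.0084
grip_force: 58.6
```

```bash
python3 - <<'E'
from plan import *
p,r,s=cur(); print(p,s["joint_pos"],s["wrist_force"],s["ft_torque"],s["finger_gap"],s["grip_force"],s["clock"])
t,rt=pose(0,-.172,0); print(r.inv().apply(t-p)*1e3,(r.inv()*rt).as_rotvec())
E
```

```text
[0.49229422 0.12983874 0.23928014] [ 0.09396008  0.04020538 -0.2842639   1.07387033  0.01025349  1.51345062] [-0.94703241 -1.33423542  4.79855345] [-0.34002763  0.24255036 -0.0943707 ] 0.008427988129528935 58.5600221157074 5.875
[-0.14723632 -0.60867372  0.15502545] [ 0.00075794 -0.00040233  0.00085742]
```

Emit:
arm_command:
  moves: [-1,0,9.3,0.3,0.07,0,0,-1,0,9.3,0.3,0.069,0,0,-1,0,9.3,0.4,0.07,0,0,-1,0,9.3,0.3,0.069,0,0,-1,0,9.3,0.3,0.07,0,0,-1,0,9.3,0.3,0.069,0,0,-1,0,9.3,0.4,0.07,0,0]

```text
clock: 6.75
tcp_pos: [0.556, 0.1396, 0.2343]
orientation: [-0.103, 0.643, 0.749, -0.119]
wrist_force: [1.1, -0.7, 6.1]
finger_gap: 0.0081
grip_force: 59.2
```

Emit:
arm_command:
  moves: [-1,0,9.3,0.3,0.07,0,0,-1,0,9.3,0.3,0.069,0,0,-1,0,9.3,0.3,0.07,0,0,-1,0,0,0,0,0,0,-1,0,0,0,0,0,0]

```text
clock: 7.38
tcp_pos: [0.5812, 0.1434, 0.221]
orientation: [-0.17, 0.629, 0.733, -0.197]
wrist_force: [-0.5, -0.9, -4.9]
finger_gap: 0.0078
grip_force: 61.4
```

```bash
python3 - <<'E'
from plan import *
p,r,s=cur(); print(p,s["joint_pos"],s["wrist_force"],s["ft_torque"],s["finger_gap"],s["grip_force"],s["clock"])
t,rt=pose(0,.5236,0); print(r.inv().apply(t-p)*1e3,(r.inv()*rt).as_rotvec())
E
```

```text
[0.58119622 0.14342132 0.22103692] [ 0.1162983   0.89352971  0.86550151  2.06837796 -0.01661423  1.53972056] [-0.49476258 -0.90841537 -4.9019413 ] [-0.05943299 -0.57928143  0.1956324 ] 0.007769709457652795 61.35330319404602 7.375
[-0.17290987 -1.50377015 -1.45196986] [-0.00224656 -0.00095337  0.00079913]
```

Emit:
arm_command:
  moves: [0.6,0,0,0,0,0,0,0.6,0,0,0,0,0,0,0.6,0,0,0,0,0,0,0.6,0,0,0,0,0,0,0.6,0,0,0,0,0,0]

```text
clock: 8.0
tcp_pos: [0.5807, 0.1435, 0.2232]
orientation: [-0.169, 0.629, 0.733, -0.196]
wrist_force: [-0.2, 0.4, -0.5]
finger_gap: 0.0686
grip_force: 0.0
```

Emit:
arm_command:
  moves: [0.6,0,0,-15,0,0,0,0.6,0,0,-15,0,0,0,0.6,0,0,-15,0,0,0,0.6,0,0,-15,0,0,0,0.6,0,0,-15,0,0,0,0.6,0,0,0,0,0,0]

```text
clock: 8.75
tcp_pos: [0.5929, 0.1435, 0.2821]
orientation: [-0.166, 0.631, 0.734, -0.192]
wrist_force: [-0.2, 0.4, -0.0]
finger_gap: 0.0685
grip_force: 0.0
```

```bash
python3 - <<'E'
from plan import *
p,r,s=cur(); print(p,s["joint_pos"],s["wrist_force"],s["finger_gap"],s["clock"])
# go to safe spot above pad, tool vertical, yaw so finger line along station x
up=world([0,-40,310],O,a); H=R.from_euler("Z",a).as_matrix(); ru=R.from_matrix(np.c_[H[:,1],H[:,0],-H[:,2]])
rows(p,r,interp(p,r,up,ru,8),-1)
E
```

```text
[0.59291638 0.14348625 0.2821014 ] [ 0.11408603  1.00961268  1.26476585  2.33781625 -0.01646761  1.53828721] [-0.17779795  0.35915151 -0.03026544] 0.06850013182076152 8.75
[-1.0, -19.8, 1.1, -4.7, -0.064, -0.0, -0.0, -1.0, -19.8, 1.4, -4.5, -0.064, -0.0, -0.0, -1.0, -19.8, 1.7, -4.5, -0.064, -0.001, -0.0, -1.0, -19.8, 2.0, -4.4, -0.064, 0.0, -0.0, -1.0, -19.8, 2.2, -4.2, -0.064, -0.0, -0.0, -1.0, -19.8, 2.5, -4.0, -0.064, -0.0, -0.0, -1.0, -19.8, 2.8, -3.9, -0.064, -0.0, -0.0, -1.0, -19.8, 3.0, -3.7, -0.064, -0.001, -0.0]
```

Emit:
arm_command:
  moves: [0.6,-20,1,-5,-0.064,0,0,0.6,-20,1,-5,-0.064,0,0,0.6,-20,2,-5,-0.064,0,0,0.6,-20,2,-4,-0.064,0,0,-1,-20,2,-4,-0.064,0,0,-1,-20,3,-4,-0.064,0,0,-1,-20,3,-4,-0.064,0,0,-1,-20,3,-4,-0.064,0,0]

```text
clock: 9.75
tcp_pos: [0.6436, -0.0113, 0.3103]
orientation: [-0.0, 0.652, 0.758, 0.001]
wrist_force: [-0.1, 0.3, -0.8]
finger_gap: -0.0002
grip_force: 0.0
```

Emit:
arm_command:
  moves: [-1,0,0,0,0,0,0,-1,0,0,0,0,0,0,-1,0,0,0,0,0,0]

```text
clock: 10.12
tcp_pos: [0.6436, -0.0099, 0.3085]
orientation: [-0.002, 0.652, 0.759, -0.001]
wrist_force: [-0.1, 1.1, 0.1]
finger_gap: -0.0002
grip_force: 0.0
```

```bash
python3 - <<'E'
from plan import *
p,r,s=cur(); print(p,board(p,O,a),s["joint_pos"],s["finger_gap"],s["clock"])
for n in("top","scene"):
    im,d=read_camera(n); np.savez(n+"2.npz",im=im,d=d)
    try: print(handle(O,a,im,d,n))
    except Exception as e: print(e)
    u,v=proj(n,PIV+[.04,0,.07])[0].astype(int)
    cv2.imwrite(f"pics/{n}2.png",cv2.resize(im[v-70:v+70,u-80:u+80],(680,595),interpolation=cv2.INTER_CUBIC)); print(u,v)
E
```

```text
[ 0.64363732 -0.00990489  0.30847683] [  1.1898255  -40.81044643 308.47682586] [-1.40372770e-01  4.61062550e-01  4.51334435e-01  1.56562988e+00
  8.17004571e-04  1.27898446e+00] -0.00021933833153375818 10.125
(array([0.03503301, 0.51503884]), np.float64(1.527326689343679), np.int64(642), np.float64(161.82829449322563), array([-24.96086667,  42.45378797]), np.float64(-0.051785920134475916))
194 185
(array([0.01676405, 0.52985108]), np.float64(1.4140786147756819), np.int64(91), np.float64(158.27566221669386), array([-47.66561992,  40.32536019]), np.float64(0.22514012370432604))
300 161
```

View pics/scene2.png

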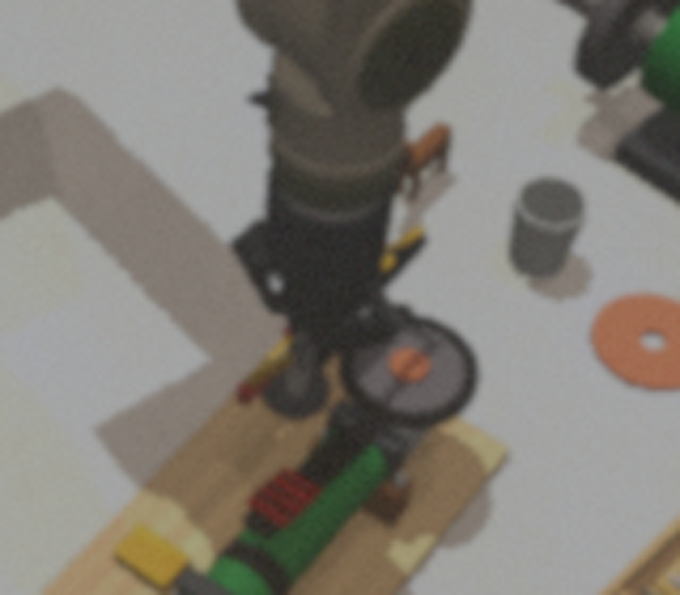

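View pics/top2.png

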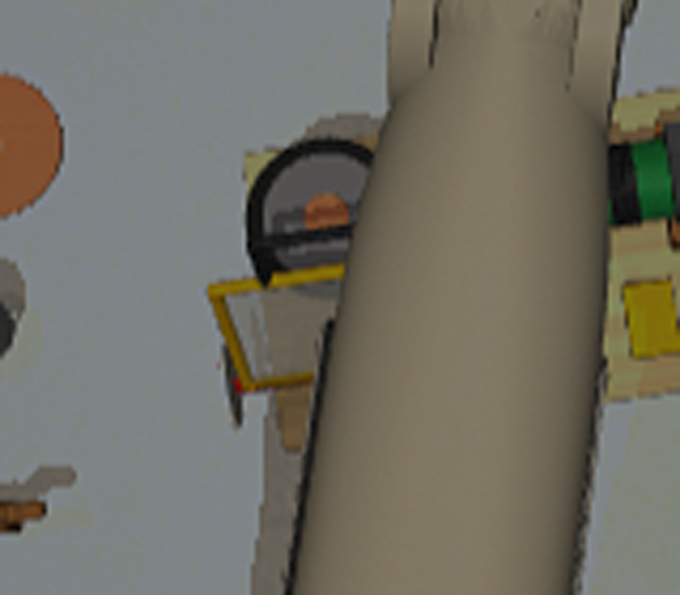

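The scene crop shows the screen leaning toward the disc, with its handle by (405,250). The top crop shows its yellow bars at slope ~0.15, e.g. (210,288)-(345,268), parallel to the board edges. Its fitted tilt is about 0.52, so I'll go on to the pad.

```bash
python3 - <<'E'
from plan import *
for n in("top","scene"):
    z=np.load(n+"0.npz"); Q=board(cloud(n,z["d"].astype(float)),O,a); hsv=cv2.cvtColor(z["im"],cv2.COLOR_BGR2HSV)
    k=((hsv[...,0]<7)|(hsv[...,0]>172))&(hsv[...,1]>140)&(Q[...,2]>140)&(abs(Q[...,0])<30)&(abs(Q[...,1]+60)<50)
    q=Q[k]; print(n,k.sum(),q.mean(0),q.min(0),q.max(0)); A=np.c_[q[:,1]+58,np.ones(len(q))]; print(np.linalg.lstsq(A,q[:,2],rcond=None)[0])
    k=(abs(Q[...,0])<12)&(Q[...,1]>-95)&(Q[...,1]<50)&(Q[...,2]>120)
    q=Q[k]
    for lo in range(-95,50,10):
        j=(q[:,1]>=lo)&(q[:,1]<lo+10); 
        if j.sum(): print(lo+5,np.median(q[j,2]).round(1),end="; ")
    print()
p,r,s=cur(); t=world([-1,-60,180],O,a); H=R.from_euler("Z",a).as_matrix(); ru=R.from_matrix(np.c_[H[:,1],H[:,0],-H[:,2]])
rows(p,r,interp(p,r,t,ru,4),-1)
E
```

```text
top 159 [ 4.92191624e-02 -5.24934161e+01  1.59818149e+02] [-17.00071134 -77.03051682 146.20224411] [ 17.22356511 -27.7718287  169.65879211]
[ -0.26143434 161.25775871]
-90 158.3; -80 160.5; -70 165.3; -60 162.4; -50 159.5; -40 156.5; -30 153.3; -20 142.4; -10 139.1; 0 138.1; 10 136.4; 20 132.6; 30 129.0; 40 128.0; 50 125.7; 
scene 109 [  3.6839322  -58.3344448  160.55122111] [-11.91809989 -79.31821632 153.29406488] [ 18.3113922  -33.0149294  167.92780723]
[ -0.20222354 160.4835885 ]
-90 158.0; -80 160.7; -70 163.5; -60 162.0; -50 159.5; -40 156.7; -30 154.2; -20 142.7; -10 139.7; 0 137.3; 10 135.8; 20 132.3; 30 129.5; 40 125.2; 50 123.4; 
[-1.0, -4.9, -0.4, 32.0, -0.001, -0.001, 0.0, -1.0, -4.8, -0.5, 32.1, -0.001, -0.0, 0.0, -1.0, -4.8, -0.5, 32.0, -0.001, -0.001, 0.0, -1.0, -4.8, -0.5, 32.1, -0.001, -0.0, 0.0]
```

```bash
cat >> plan.py <<'E'
H0=R.from_euler("Z",a).as_matrix(); b=.13
MP=R.from_matrix(H0@np.array([[0,1,0],[np.cos(b),0,-np.sin(b)],[-np.sin(b),0,-np.cos(b)]]).T.T)
def press(up): return world(np.array([0,-58.5,146.2])+up*np.array([0,np.sin(b),np.cos(b)]),O,a)
E
python3 - <<'E'
from plan import *
print(MP.as_matrix(),np.linalg.det(MP.as_matrix()))
p,r,s=cur(); rows(p,r,interp(p,r,press(22),MP,4),-1)
E
```

```text
[[-1.49451588e-01  9.88575973e-01  1.95388998e-02]
 [ 9.80234264e-01  1.50723408e-01 -1.28153199e-01]
 [-1.29634143e-01 -1.38777878e-17 -9.91561894e-01]] 1.0000000000000004
[-1.0, -3.8, -0.2, 35.0, -0.001, -0.033, 0.0, -1.0, -2.6, -0.2, 35.2, -0.001, -0.033, 0.0, -1.0, -1.4, -0.2, 35.2, -0.001, -0.033, 0.0, -1.0, -0.3, -0.3, 35.2, -0.001, -0.033, 0.001]
```

Emit:
arm_command:
  moves: [-1,-4,0,35,-0.001,-0.033,0,-1,-3,0,35,-0.001,-0.033,0,-1,-1,0,35,-0.001,-0.033,0,-1,0,0,35,-0.001,-0.033,0.001,-1,0,0,0,0,0,0,-1,0,0,0,0,0,0]

```text
clock: 10.98
tcp_pos: [0.6463, -0.025, 0.1704]
orientation: [0.05, 0.651, 0.757, -0.042]
wrist_force: [-0.4, 0.2, 0.3]
finger_gap: -0.0002
grip_force: 0.0
```

```bash
python3 - <<'E'
from plan import *
p,r,s=cur(); print(board(p,O,a),s["wrist_force"],s["clock"]); rows(p,r,interp(p,r,press(18),MP,2),-1)
E
```

```text
[  1.55115894 -56.12916257 170.37990665] [-0.4472622   0.17906955  0.29583243] 10.975
[-1.0, 0.4, -0.8, 3.1, 0.001, 0.0, -0.001, -1.0, 0.4, -0.8, 3.2, 0.001, 0.0, -0.0]
```

Emit:
arm_command:
  moves: [-1,0.4,-0.8,3,0,0,0,-1,0.4,-0.8,3,0,0,0,-1,0,0,0,0,0,0]

```text
clock: 11.35
tcp_pos: [0.644, -0.0256, 0.1635]
orientation: [0.05, 0.651, 0.756, -0.042]
wrist_force: [0.1, 0.5, -0.7]
finger_gap: 0.0
grip_force: 0.0
```

Emit:
arm_command:
  moves: [-1,0,0,1,0,0,0,-1,0,0,0,0,0,0]

```text
clock: 11.6
tcp_pos: [0.644, -0.0256, 0.1622]
orientation: [0.05, 0.651, 0.756, -0.042]
wrist_force: [-0.1, 0.5, 0.3]
finger_gap: 0.0001
grip_force: 0.0
```

Emit:
arm_command:
  moves: [-1,0,0,1,0,0,0,-1,0,0,0,0,0,0]

```text
clock: 11.85
tcp_pos: [0.6442, -0.0257, 0.1617]
orientation: [0.05, 0.651, 0.756, -0.042]
wrist_force: [-1.7, 1.0, 3.6]
finger_gap: -0.0003
grip_force: 1.5
```

Emit:
arm_command:
  moves: [-1,0,0,1,0,0,0,-1,0,0,0,0,0,0]

```text
clock: 12.1
tcp_pos: [0.6442, -0.0261, 0.1606]
orientation: [0.05, 0.651, 0.756, -0.042]
wrist_force: [-0.6, -0.3, 4.3]
finger_gap: 0.0001
grip_force: 1.8
```

Emit:
arm_command:
  moves: [-1,0,0,1,0,0,0,-1,0,0,0,0,0,0]

```text
clock: 12.35
tcp_pos: [0.6443, -0.0264, 0.1594]
orientation: [0.05, 0.651, 0.756, -0.042]
wrist_force: [-1.5, -1.2, 4.5]
finger_gap: -0.0001
grip_force: 2.0
```

Emit:
arm_command:
  moves: [-1,0,0,1,0,0,0,-1,0,0,0,0,0,0]

```text
clock: 12.6
tcp_pos: [0.6443, -0.0264, 0.1583]
orientation: [0.05, 0.651, 0.756, -0.042]
wrist_force: [-0.2, -2.2, 4.6]
finger_gap: 0.0
grip_force: 2.1
```

Emit:
arm_command:
  moves: [-1,0,0,2.5,0,0,0,-1,0,0,2.5,0,0,0,-1,0,0,2.5,0,0,0,-1,0,0,2,0,0,0,-1,0,0,0,0,0,0,-1,0,0,0,0,0,0]

```text
clock: 13.35
tcp_pos: [0.6448, -0.028, 0.1495]
orientation: [0.051, 0.651, 0.756, -0.042]
wrist_force: [-0.3, -2.5, 6.5]
finger_gap: -0.0002
grip_force: 3.0
```

```bash
python3 - <<'E'
from plan import *
for _ in range(4):
    read_camera("top"); p,r,s=cur(); print(board(p,O,a),s["wrist_force"],s["clock"], r.inv().apply(press(0)-p)*1e3)
E
```

```text
[ -0.33911469 -58.94015992 149.52678321] [-0.09801126 -3.79738958  6.37082228] 13.4 [0.87457667 0.33058069 3.24068791]
[ -0.37733774 -58.94266266 149.49467978] [-0.02963351 -2.84223436  6.86220779] 13.45 [0.87295706 0.36912252 3.20857342]
[ -0.37343515 -58.9252845  149.54190529] [-1.21773007 -4.19456421  7.16300486] 13.5 [0.86199169 0.36499887 3.25766755]
[ -0.34215183 -58.89596457 149.5354425 ] [-0.45934709 -3.42422772  6.90916025] 13.55 [0.83184302 0.33364203 3.25511177]
```

Emit:
arm_command:
  moves: [-1,0,0,1.7,0,0,0,-1,0,0,1.6,0,0,0,-1,0,0,0,0,0,0,-1,0,0,0,0,0,0]

```text
clock: 14.05
tcp_pos: [0.645, -0.0288, 0.1465]
orientation: [0.051, 0.651, 0.756, -0.042]
wrist_force: [-0.7, -3.9, 7.9]
finger_gap: -0.0001
grip_force: 3.5
```

```bash
python3 - <<'E'
from plan import *
F=[]
for _ in range(5):
    im,d=read_camera("scene"); p,r,s=cur(); F.append(s["wrist_force"])
print(board(p,O,a),np.mean(F,0),s["clock"], r.inv().apply(press(0)-p)*1e3)
np.savez("scene3.npz",im=im,d=d); print(handle(O,a,im,d,"scene"))
im2,d2=read_camera("top"); print(handle(O,a,im2,d2,"top"))
Q=board(cloud("scene",d.astype(float)),O,a)
k=(Q[...,0]>-3)&(Q[...,0]<12)&(Q[...,1]<50)&(Q[...,1]>-100)&(Q[...,2]>110); q=Q[k]
for lo in range(-95,50,10):
    j=(q[:,1]>=lo)&(q[:,1]<lo+10)
    if j.sum(): print(lo+5,np.median(q[j,2]).round(1),end="; ")
u,v=proj("scene",press(0))[0].astype(int); cv2.imwrite("pics/s3.png",cv2.resize(im[v-50:v+50,u-60:u+60],(720,600),interpolation=cv2.INTER_CUBIC))
E
```

```text
[ -0.33108565 -59.66234199 146.54121201] [-1.11121849 -4.37980863  7.94878192] 14.3 [1.19806865 0.32764121 0.18537795]fit.py:14: RuntimeWarning: Mean of empty slice.
  q=Q[k]; cc=q.mean(0)
  ret = um.true_divide(
  return _methods._mean(a, axis=axis, dtype=dtype,
  ret = ret.dtype.type(ret / rcount)
Traceback (most recent call last):
  File "fit.py", line 21, in handle
    return f,np.median(abs(e)),k.sum(),(q@Z)[hb].max(),np.percentile((q@X)[hb],[2,98]),e[hb].mean()
                                       ~~~~~~~~~~~~~^^
ValueError: zero-size array to reduction operation maximum which has no identity
```

```bash
python3 - <<'E'
from plan import *
im,d=read_camera("scene"); u,v=proj("scene",press(0))[0].astype(int); cv2.imwrite("pics/s3.png",cv2.resize(im[v-80:v+80,u-90:u+90],(675,600),interpolation=cv2.INTER_CUBIC))
im2,d2=read_camera("top"); print(handle(O,a,im2,d2,"top"))
Q=board(cloud("scene",d.astype(float)),O,a)
k=(Q[...,0]>8)&(Q[...,0]<17)&(Q[...,1]<50)&(Q[...,1]>-100)&(Q[...,2]>110); q=Q[k]
for lo in range(-95,50,10):
    j=(q[:,1]>=lo)&(q[:,1]<lo+10)
    if j.sum(): print(lo+5,np.median(q[j,2]).round(1),end="; ")
E
```

```text
(array([0.03714082, 0.51543502]), np.float64(1.560927708603249), np.int64(672), np.float64(158.96472616303384), array([-30.83675468,  41.601161  ]), np.float64(-0.16848520118508634))
-90 136.2; -80 148.9; -70 545.1; -60 390.0; -50 519.8; -40 618.5; -30 621.8; -20 623.0; -10 624.5; 0 625.4; 10 629.5; 20 630.4; 30 125.8; 40 125.1; 50 124.8;
```

View pics/s3.png

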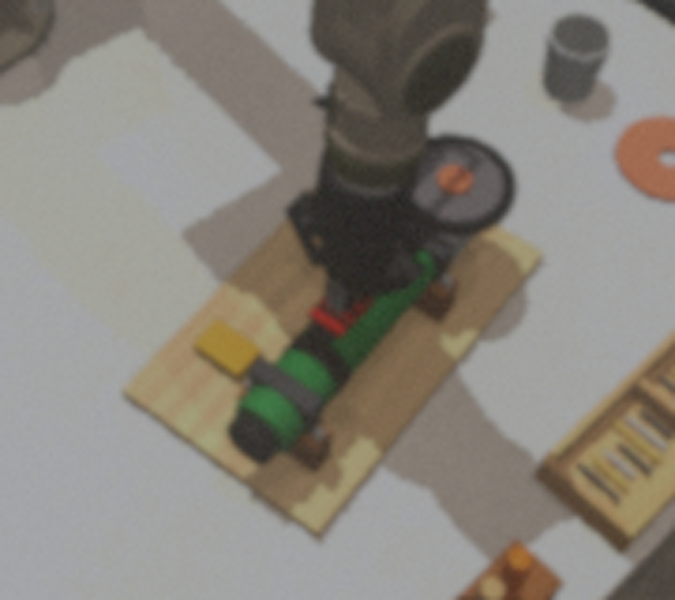

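The fingertips rest on the red pad at (340,315). The tail edge of the pad reads 149 mm, which matches half travel, and the screen is unchanged. Handing in.

```bash
python3 -c "
from workcell import *
print(hand_in())"
```

```text
the job is handed in; nothing more can be done
None
```

I handed the job in with the screen within about 2° of square, tilted to about 0.52 rad (30°), and the paddle then held at about half travel (roughly 7 N, as expected there); one joint-3 reading on the way touched 1.265 against its 1.26 limit, and the hand-in gave no verdict.

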